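Load a zirconia disc into the dental mill

ROBOT

A 6-joint arm with a two-finger parallel gripper is mounted at the origin on the work surface. World frame = base frame: x ahead of the robot, y to its left, z up, the work surface at z = 0. Lengths are in m, angles in rad, forces in N, time in s.
With the tool pointing down it reaches from about 0.275 to 0.75 m from the base axis. Payload 10.2 kg.
Tool frame: the origin (TCP) lies between the finger pads; the fingertips stand arm.nose_length ahead of it and the grasp point (between the pads) lies 5 mm behind it (arm.nose_length is the distance from the TCP to the fingertips, in m); z points along the fingers, y is the line along which they close (so a half turn about z gives the same grasp; the last joint's range is limited). The gripper opens to 88 mm and grips with 3 to 60 N. Pads are 18 mm wide; open, the fingers measure 123 mm over their backs; the gripper's body (75 mm by 187 mm) begins 45 mm behind the grasp point.
Start: joints at [0.981, 0.313, 1.498, -0, 1.331, -0.223], TCP at [0.188, 0.49, 0.253] pointing down, gripper open.
Joint ranges: [-2.94, 2.94], [-0.97, 2.17], [0.19, 2.56], [-1.23, 4.37], [0.02, 3.11], [-2.88, 2.88]. Speed limits (rad/s): [2.39, 2.39, 3.01, 3.14, 3.14, 3.14].

INTERFACE

Orientations are given as a rotation vector (axis times angle).
In Python, from plant import arm, cams, spotter gives the robot as it stands.
- The arm moves only by the tool drive_tool, never from a script. Its argument "plan" is a list that holds one entry, the list of rows, each a list of 5 numbers: the finger opening in cm, from 0 to 8.81, then the shift along the tool's x, y, z in cm, then the turn about the tool's z in units of 5 degrees (1.0 is 5 degrees). In form: [[[hand, x, y, z, yaw], ...]]. A call has 1 to 20 rows; each row is the pose to reach, as a shift and turn from the pose commanded when the call began, along the tool's axes at that moment; what a row does not reach only later rows make up. A row lasts 1/10 s, in which the tool goes at most 50 mm and 8.59 degrees, less where a joint would pass 70% of its speed; a pose out of reach is approached as far as the arm can. A call with a gripper value outside its range is refused whole. The fingers move at their own pace and stop on an object; the grip force is fixed at half the most. Time passes only in rows, so rows that repeat a pose let the fingers close. It gives the time, the measured TCP pose, the force, the opening and the grip force at its end, in the units of the state.
- arm.read_state(): the state, without advancing time (a new reading comes with each control period).
- cams.get_image(name): name is "side" or "top"; returns a dict with "image" (480x640x3 uint8, red, green, blue), "depth" (480x640 float32, m along the optical axis (not along the pixel's ray), 0 where there is no reading), "fovy" (degrees; the focal length in pixels is half the picture's height over the tangent of half this angle, whatever the lens; pixels are square), "cx", "cy" (the principal point, pixels), "k1" (the pictures are not rectified: a ray, as slopes to the right and down, at radius r is drawn at 1 + k1 r^2 times it, then the intrinsics apply), "origin" and "rotation" of the camera in the world. Camera axes: x right, y up, looking along -z (the intrinsics and any distortion apply to the point x, -y, -z); pixel columns grow to the right and rows downward; lengths in m; the calibration is good to about 2 mm. A picture is of the moment at which its call begins.
- arm.close_job(): hands the job in; it is judged then, once.
Trained networks look in a picture, given as the dict that the camera call returned (one of the last four; its "shot" number tells which), for a name from the list of things; names that differ only in an ending like _2 or _b are one class to them, and where a whole thing is asked for, a point or a joint stands for the part that bears it (a point fixed in the world has none). Each returns a list of dicts, best first, with "score" (0 to 1); they miss things now and then, are a little off and sometimes report something else, mostly with a low value. They report only what shows in the picture. A call takes as long as a camera call. They do not tell look-alikes from the thing itself.
- spotter.outline_of(picture, query): "region" (480x640 bool, what is visible of it).
- spotter.spot_point(picture, query): "xyz" ([x, y, z] in m, in the coordinates of the camera as it stood for that picture, good to about 4 mm: a listed point, or the origin of a listed thing).
The state is a dict: "time_s": time; "qpos": joint angles; "qd": joint speeds; "joint_torque": joint torques, N m; "eef_pos": TCP position; "ee_rot": TCP orientation; "contact_force": force on the tool from outside, world axes, zero at the start; "ft_torque": the same for the moment, N m; "grip_width": finger opening in m; "gripper_force": force on a finger pad.
Only numpy, scipy, OpenCV 4.12 (cv2) and the standard library are available. Lean on these libraries where they do the work, as an engineer would, in place of code of your own. Each camera call takes 0.05 s, during which the arm holds its last target. There are 200 camera calls.

TASK

Load the mill with the ivory-white zirconia disc: swing the clamp frame up by its red handle, lay the disc fully home in the round seat of the tilted cradle, and swing the clamp frame back down until it is closed over the disc's rim. The unsintered disc is brittle, so set it in place rather than letting it drop, and leave the other discs and everything else on the bench where they are.

Things in the scene. Friction and masses are not known exactly. Their poses are not given: they have to be found in the camera images.
- zirconia_disc: The ivory-white stepped milling disc to load, 0.15 to 0.27 kg, lying on the dark bench mat (3 mm thick). At the bottom a rim 76 mm in diameter, 8 mm thick; on it a concentric round body 60 mm in diameter; 20 mm thick in all. Origin: centre of the underside; z: its axis, up. Grip it across the 60 mm body, fingertips just above the rim. Its yaw does not matter.
- acrylic_disc: Pink stepped disc, same rim and body diameters, 18 mm thick, on the same mat, not to be moved. The three discs and the bur rack take the corners of a 130 mm square on the mat; which is where varies. Origin: centre of the underside.
- wax_disc: A dark green stepped disc, same rim and body diameters, 24 mm thick, on the same mat, not to be moved. Origin: centre of the underside.
- bur_rack: A grey block 80 x 50 x 30 mm with upright burs (48 mm high in all), on the same mat, not to be moved. Origin: centre of the underside.
- mill: White open milling machine, fixed, 490 x 360 mm; front towards its -x. Origin: on the bench under the cradle's axis. Heights: floor 36, front sill 60, side walls (inner faces y = +-168) 116 mm. Rear housing from x = 150 mm, 250 mm high; spindle at x 96 to 157, y 80 to 150 mm, 235 mm high. Bearing posts of the cradle, 157 mm high, |x| < 30 mm, at y 92 to 116 and -92 to -137 mm.
- seat (a point): Centre of the floor of the round seat in the cradle (tilted plate 114 x 114 mm). The seat is a recess 79 mm in diameter, 6 mm deep (the disc's rim stands 2 mm proud when home), with a 64 mm hole through its floor and a 1.8 mm chamfer at its mouth. z: out of the plate, leaning to the mill's front; x: up the slope, to the clamp's hinge; y: along the hinge. Disc home: its origin and z on this point's.
- cradle (a joint): Tilt of the cradle from level, rad, 0.40 to 0.62 here, held by the axis brake (8 N m). Its axis lies 135 mm above the bench along the mill's y, 2 mm above the seat's floor.
- clamp (a joint): Angle of the clamp frame, rad: 0 closed, lying over the disc's rim, its underside 0.4 mm above the rim; it grows as the frame swings up and back, to 2.2. At the start 0 to 0.35. A stiff friction hinge keeps it wherever it is left (about 2 N at the handle moves it). From about 1.7 on it leaves the room over the seat free.
- clamp_hinge (a point): Point on the hinge axis of the clamp frame, midway, at x = +62 mm, z = +11.4 mm from seat in that point's axes; the hinge axis is its y.
- clamp_grip (a point): Grip point on the clamp frame's red handle, 154 mm from the hinge axis. The handle is a bar in line with the frame, 14 mm wide (along the hinge), 10 mm thick, 56 mm long, reaching 23 mm past this point; free air beneath it when closed. x: towards the hinge; y: along it. Pinched across its width it turns in the fingers as the frame swings. Frame: steel, 88 mm wide, 6 mm thick, opening 65 mm wide.
- brush: A bench brush 170 mm long lying beside the mat, not to be moved. Origin: middle of its underside.
- plaster_cast: A yellowish plaster jaw cast, 62 x 66 x 31 mm, not to be moved. Origin: centre of the underside.
- mixing_bowl: A blue mixing bowl 110 mm wide, 60 mm high, not to be moved. Origin: centre of the underside.
Not all that is in view belongs to the job. Leave any orange or yellow look-alike of the zirconia_disc alone.

How it is judged:
On the way, in this order (a step that is already met when the one before it is completed fails the run):
1. the clamp frame has been swung up (past 1.2 rad) (value of joint clamp above 1.2 rad), for 0.2 s.
2. the zirconia disc lies fully home in the seat and has been let go (distance between zirconia_disc and seat below 0.004 m and angle between the z axis of zirconia_disc and the z axis of seat, either way round below 0.04 rad and contact force between the fingers and zirconia_disc below 0.05 N), for 0.2 s.
3. the clamp frame is closed over the seated disc (distance between zirconia_disc and seat below 0.004 m and angle between the z axis of zirconia_disc and the z axis of seat, either way round below 0.04 rad and value of joint clamp below 0.05 rad), for 0.2 s.
At the end, for the whole second after the job is handed in: The zirconia disc lies in the seat within 4 mm of the seat's centre and floor and within 0.04 rad of its axis, released and at rest, and the clamp frame is closed (below 0.05 rad) and still (all of step 3 and contact force between the fingers and zirconia_disc below 0.05 N and linear speed of zirconia_disc below 0.01 m/s and velocity of joint clamp below 0.05 rad/s); the robot touches nothing.
It fails at once if the zirconia disc falls freely (faster than 0.5 m/s with no finger on it, a drop of more than about 13 mm) (linear speed of zirconia_disc above 0.5 m/s and contact force between the fingers and zirconia_disc below 0.05 N).
It fails at once if another thing on the bench is pushed more than 30 mm from its place (distance of any of acrylic_disc, wax_disc, bur_rack, brush, plaster_cast, mixing_bowl from where it was at the start of the episode above 0.03 m).
It fails at once if the bur rack is tipped over (angle between bur_rack's own z axis and vertical above 0.6 rad).
It also fails if it takes over 72 s, if anything falls off the work surface, if the arm or the gripper's body presses on something with over 40 N, if the wrist force passes 120 N, or if a joint passes its speed limit or range.

## Working session

There is one attempt and no reset: what is moved stays moved. The work goes in short steps, Python scripts to look and compute and a tool call to move; the robot and the scene stay as the last step left them, time stands still between calls to the robot, and variables do not carry over. Pictures are saved under pics/ and viewed, at most 13 in all, crops included, and the job is handed in when it is done.

Besides the shell and the picture viewer there is one more tool, called after "Request:" by a JSON object that holds its "api" and its "payload", one argument or row to a line. drive_tool: Moves the arm, as the interface text tells. Its arguments: {"type":"object","properties":{"plan":{"type":"array","items":{"type":"array","items":{"type":"array","items":{"type":"number"}}}}},"required":["plan"]}

```bash
mkdir -p pics; ls
cat > h.py <<'E'
import numpy as np, cv2
from plant import arm, cams, spotter
def shot(n): return cams.get_image(n)
def save(p,f,crop=None,s=1):
    im=p["image"][...,::-1]
    if crop: x0,y0,x1,y1=crop; im=im[y0:y1,x0:x1]
    cv2.imwrite("pics/"+f,cv2.resize(im,None,fx=s,fy=s,interpolation=cv2.INTER_CUBIC))
def K(p):
    f=240/np.tan(np.radians(p["fovy"])/2); return f
def toworld(p,c): return np.array(p["rotation"])@np.array(c)+np.array(p["origin"])
def px2w(p,u,v,d=None):
    """pixels -> world using depth"""
    f=K(p); u=np.atleast_1d(u);v=np.atleast_1d(v)
    if d is None: d=p["depth"][v.astype(int),u.astype(int)]
    xd=(u-p["cx"])/f; yd=(v-p["cy"])/f
    x,y=xd.copy(),yd.copy()
    for _ in range(20):
        s=1+p["k1"]*(x*x+y*y); x=xd/s;y=yd/s
    c=np.stack([x*d,-y*d,-d],1)
    return c@np.array(p["rotation"]).T+np.array(p["origin"])
def w2px(p,w):
    c=(np.array(w)-p["origin"])@np.array(p["rotation"]); x=c[...,0]/-c[...,2]; y=-c[...,1]/-c[...,2]
    s=1+p["k1"]*(x*x+y*y); f=K(p)
    return np.stack([p["cx"]+f*x*s,p["cy"]+f*y*s],-1)
E
python3 - <<'E'
from h import *
np.set_printoptions(precision=4,suppress=True)
print(arm.nose_length, arm.read_state())
for n in("side","top"):
    p=shot(n); save(p,n+"0.png"); print(n,p["origin"],p["fovy"],p["k1"],p["cx"],p["cy"])
    print(np.array(p["rotation"]))
    for q in ["zirconia_disc","acrylic_disc","wax_disc","bur_rack","mill","seat","clamp_hinge","clamp_grip","brush","plaster_cast","mixing_bowl"]:
        r=spotter.spot_point(p,q)
        print(q,[(round(a["score"],2),toworld(p,a["xyz"]).round(4).tolist(), w2px(p,toworld(p,a["xyz"])).round(0).tolist()) for a in r[:3]])
E
```

```text
pics
0.014 {'time_s': 0.0, 'qpos': array([ 0.9806,  0.3134,  1.4984, -0.    ,  1.331 , -0.2234]), 'qd': array([ 0.0007, -0.001 ,  0.0008,  0.0028,  0.0001,  0.0001]), 'joint_torque': array([  0.0003, -40.2213, -25.227 ,   0.0694,   0.0353,  -0.0001]), 'eef_pos': array([0.1882, 0.4899, 0.2522]), 'ee_rot': array([-0.5728, -3.0884,  0.0019]), 'contact_force': array([-0.1881, -0.5748,  1.2042]), 'ft_torque': array([ 0.0088, -0.0417, -0.0104]), 'gripper_force': 0.0, 'grip_width': 0.08814741057626249}
side [ 0.3804 -0.9322  0.7567] 43.277476653814574 0.003546118366133229 313.41372720402813 231.17687269562384
[ 1.011  -0.0566 -0.0781]Traceback (most recent call last):
  File "<stdin>", line 9, in <module>
  File "h.py", line 22, in w2px
    c=(np.array(w)-p["origin"])@np.array(p["rotation"]); x=c[...,0]/-c[...,2]; y=-c[...,1]/-c[...,2]
                                                           ~^^^^^^^
IndexError: invalid index to scalar variable.
```

```bash
cat >> h.py <<'E'
from scipy.spatial.transform import Rotation as R
def shot(n):
    p=dict(cams.get_image(n)); p["raw"]=dict(p); p["rotation"]=R.from_rotvec(p["rotation"]).as_matrix(); return p
np.set_printoptions(precision=4,suppress=True)
E
python3 - <<'E'
from h import *
for n in("side","top"):
    p=shot(n); save(p,n+"0.png"); print(n,p["origin"],p["fovy"],p["k1"],p["cx"],p["cy"])
    print(p["rotation"])
    for q in ["zirconia_disc","acrylic_disc","wax_disc","bur_rack","mill","seat","clamp_hinge","clamp_grip","brush","plaster_cast","mixing_bowl"]:
        r=spotter.spot_point(p["raw"],q)
        print(q,[(round(a["score"],2),toworld(p,a["xyz"]).round(4).tolist(), w2px(p,toworld(p,a["xyz"])).round(0).tolist()) for a in r[:3]])
E
```

```text
side [ 0.3804 -0.9322  0.7567] 43.277476653814574 0.003546118366133229 313.41372720402813 231.17687269562384
[[ 0.9957  0.0391 -0.0836]
 [-0.0916  0.5286 -0.8439]
 [ 0.0112  0.848   0.5299]]
zirconia_disc [(0.94, [0.2975, 0.398, -0.0031], [229.0, 209.0]), (0.77, [0.3007, 0.2296, -0.0044], [228.0, 246.0]), (0.69, [0.4709, 0.2155, 0.0057], [303.0, 243.0])]
acrylic_disc [(0.9, [0.5947, 0.2282, 0.0042], [356.0, 238.0])]
wax_disc [(0.61, [0.4635, 0.3384, 0.0012], [296.0, 217.0])]
bur_rack [(0.75, [0.5908, 0.3632, 0.001], [346.0, 210.0])]
mill [(0.92, [0.5835, -0.2065, 0.0007], [388.0, 378.0]), (0.68, [0.5875, 0.3625, -0.0011], [345.0, 211.0])]
seat [(0.83, [0.59, -0.2084, 0.1282], [399.0, 321.0]), (0.49, [0.6364, -0.234, 0.1661], [434.0, 311.0])]
clamp_hinge [(0.95, [0.6354, -0.2334, 0.1656], [433.0, 311.0]), (0.24, [0.4637, 0.338, 0.0042], [296.0, 216.0])]
clamp_grip [(0.91, [0.4991, -0.1665, 0.1307], [339.0, 306.0])]
brush [(0.71, [0.5699, 0.5432, -0.0026], [330.0, 179.0])]
plaster_cast [(0.58, [0.588, 0.3634, -0.0015], [345.0, 211.0]), (0.57, [0.758, 0.0297, 0.0015], [449.0, 288.0])]
m
[... 519 characters left out ...]
], [239.0, 266.0])]
bur_rack [(0.66, [0.5881, 0.3589, 0.0011], [232.0, 212.0])]
mill [(0.8, [0.5879, -0.204, 0.0038], [471.0, 204.0])]
seat [(0.79, [0.5885, -0.2032, 0.1286], [484.0, 192.0]), (0.71, [0.4691, 0.2121, 0.0015], [295.0, 261.0]), (0.18, [0.4996, -0.1649, 0.1296], [470.0, 234.0])]
clamp_hinge [(0.62, [0.6367, -0.2326, 0.1713], [502.0, 164.0])]
clamp_grip [(0.76, [0.4995, -0.1657, 0.1285], [470.0, 234.0])]
brush [(0.92, [0.5666, 0.5436, 0.0019], [155.0, 224.0]), (0.19, [0.6343, -0.2317, 0.1694], [501.0, 165.0])]
plaster_cast [(0.58, [0.7603, 0.0335, 0.0046], [367.0, 137.0])]
mixing_bowl [(0.86, [0.781, 0.216, 0.0023], [290.0, 132.0]), (0.2, [0.5964, 0.226, 0.0033], [288.0, 207.0])]
```

View pics/side0.png

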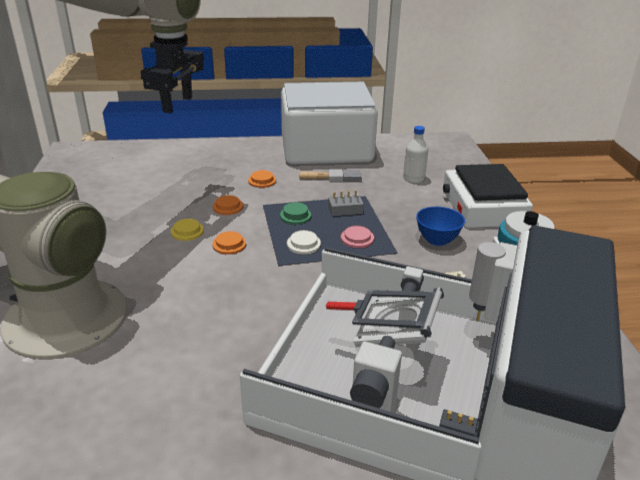

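View pics/top0.png

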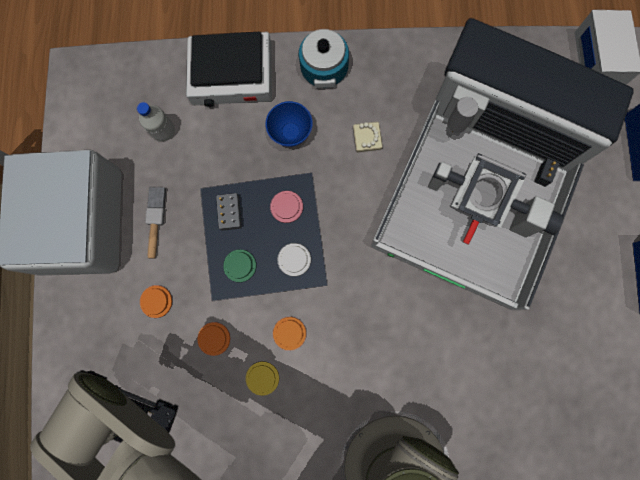

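Run:
```python
from h import *
ps={n:shot(n) for n in("side","top")}
save(ps["top"],"crop_disc.png",(140,180,340,400),3-.3)
for n,p in ps.items():
    H,W=p["depth"].shape; v,u=np.mgrid[:H,:W]; ok=p["depth"].ravel()>0
    P=px2w(p,u.ravel(),v.ravel()); 
    hsv=cv2.cvtColor(p["image"],cv2.COLOR_RGB2HSV)
    # red handle
    m=((hsv[...,1]>150)&(hsv[...,2]>90)&((hsv[...,0]<6)|(hsv[...,0]>174))).ravel()&ok
    m&=(abs(P[:,0]-.5)<.08)&(abs(P[:,1]+.165)<.08)&(P[:,2]>.09)
    h=P[m]; c=h.mean(0); d=np.linalg.svd(h-c)[2][0]; t=(h-c)@d
    print(n,"handle",m.sum(),c,d,"ends",c+d*t.min(),c+d*t.max(),"yaw",np.arctan2(d[1],d[0])%np.pi-np.pi,"slope",np.arcsin(abs(d[2])))
    # side wall tops
    m=ok&(abs(P[:,2]-.116)<.004)&(P[:,0]>.3)&(P[:,0]<.95)&(P[:,1]<.1)
    q=P[m]
    for g in np.linspace(-.6,-.35,26):
        pass
    best=[]
    for g in np.linspace(-.65,-.3,141):
        y=-np.sin(g)*q[:,0]+np.cos(g)*q[:,1]
        hh=np.histogram(y,bins=np.arange(y.min(),y.max()+.003,.003)); best.append((np.sort(hh[0])[-6:].sum(),g))
    g=max(best)[1]; y=-np.sin(g)*q[:,0]+np.cos(g)*q[:,1]; hh=np.histogram(y,bins=np.arange(-.3,.4,.006))
    print(n,"yaw",g,[(round(b,3),k) for b,k in zip(hh[1],hh[0]) if k>m.sum()*.05], m.sum())
    # hinge+seat estimates
    r=spotter.spot_point(p["raw"],"zirconia_disc"); 
    # white disc top
    D=P[ok&(np.hypot(P[:,0]-.47,P[:,1]-.214)<.045)&(P[:,2]>.017)&(P[:,2]<.03)]
    print("disc top n",len(D),"mid",(D.min(0)+D.max(0))/2,D.mean(0),np.ptp(D,0))
T=R.from_rotvec(arm.read_state()["ee_rot"]).as_matrix(); print(T)
```

```text
side handle 185 [ 0.5013 -0.1707  0.1346] [ 0.8547 -0.4535  0.2526] ends [ 0.4796 -0.1592  0.1283] [ 0.5223 -0.1819  0.1409] yaw -0.48786517580630173 slope 0.2553387126819623
side yaw -0.4625 [(np.float64(-0.108), np.int64(838)), (np.float64(-0.102), np.int64(876)), (np.float64(-0.096), np.int64(176)), (np.float64(0.24), np.int64(194)), (np.float64(0.246), np.int64(233))] 2759
disc top n 345 mid [0.4713 0.2112 0.0221] [0.471  0.208  0.0222] [0.0571 0.0714 0.0088]
top handle 146 [ 0.5035 -0.1657  0.1372] [-0.8708  0.4328 -0.2334] ends [ 0.5252 -0.1765  0.143 ] [ 0.4814 -0.1547  0.1313] yaw -0.46121969935165597 slope 0.23554614112655708
top yaw -0.455 [(np.float64(-0.108), np.int64(239)), (np.float64(-0.102), np.int64(283)), (np.float64(0.24), np.int64(230)), (np.float64(0.246), np.int64(224))] 1583
disc top n 533 mid [0.4708 0.2099 0.0234] [0.4707 0.2125 0.0238] [0.0693 0.0641 0.0127]
[[-0.9335  0.3586 -0.    ]
 [ 0.3586  0.9335 -0.    ]
 [ 0.     -0.     -1.    ]]
```

View pics/crop_disc.png

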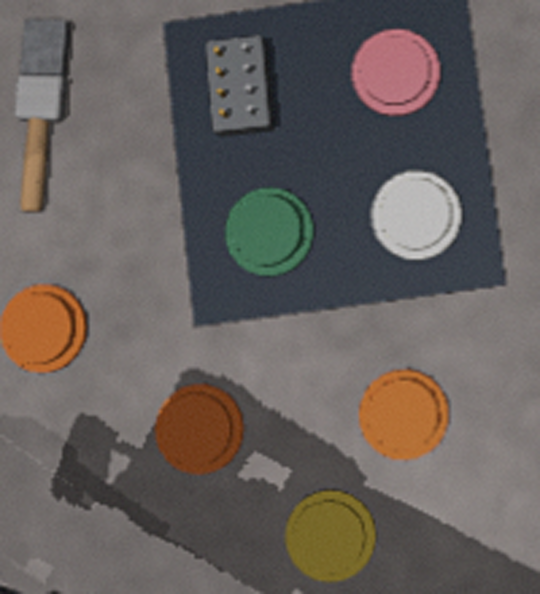

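Request:
{"api": "drive_tool", "payload": {
  "plan": [
    [[8.8,-52.7,-50.1,4,1.05],[8.8,-52.7,-50.1,4,1.05],[8.8,-52.7,-50.1,4,1.05],[8.8,-52.7,-50.1,4,1.05],[8.8,-52.7,-50.1,4,1.05],[8.8,-52.7,-50.1,4,1.05],[8.8,-52.7,-50.1,4,1.05],[8.8,-52.7,-50.1,4,1.05],[8.8,-52.7,-50.1,4,1.05],[8.8,-52.7,-50.1,4,1.05],[8.8,-52.7,-50.1,4,1.05],[8.8,-52.7,-50.1,4,1.05],[8.8,-52.7,-50.1,4,1.05],[8.8,-52.7,-50.1,4,1.05],[8.8,-52.7,-50.1,4,1.05],[8.8,-52.7,-50.1,4,1.05],[8.8,-52.7,-50.1,4,1.05],[8.8,-52.7,-50.1,4,1.05]]
  ]
}}

```text
time_s: 3.3
eef_pos: [0.5003, -0.1655, 0.2129]
ee_rot: [-0.712, -3.06, -0.0]
contact_force: [-0.2, -0.1, 0.7]
grip_width: 0.0878
gripper_force: 0.0
```

Request:
{"api": "drive_tool", "payload": {
  "plan": [
    [[8.8,0,0,4.5,0],[8.8,0,0,8.6,0],[8.8,0,0,8.6,0],[2,0,0,8.6,0],[0.5,0,0,8.6,0],[0.5,0,0,8.6,0],[0.5,0,0,8.6,0],[0.5,0,0,8.6,0],[0.5,0,0,8.6,0],[0.5,0,0,8.6,0]]
  ]
}}

```text
time_s: 4.3
eef_pos: [0.5006, -0.1666, 0.1268]
ee_rot: [0.714, 3.059, -0.0]
contact_force: [-0.0, -0.5, -0.9]
grip_width: 0.0344
gripper_force: 0.0
```

Request:
{"api": "drive_tool", "payload": {
  "plan": [
    [[0.5,0,0,0,0],[0.5,0,0,0,0],[0.5,0,0,0,0],[0.5,0,0,0,0],[0.5,0,0,0,0]]
  ]
}}

```text
time_s: 4.8
eef_pos: [0.501, -0.1656, 0.1267]
ee_rot: [0.714, 3.059, 0.003]
contact_force: [4.1, 6.2, -0.2]
grip_width: 0.0138
gripper_force: 30.0
```

Request:
{"api": "drive_tool", "payload": {
  "plan": [
    [[0.5,0.13,0,-0.8,0],[0.5,0.26,0,-1.5,0],[0.5,0.39,0,-3.05,0]]
  ]
}}

```text
time_s: 5.1
eef_pos: [0.4968, -0.1635, 0.1563]
ee_rot: [-0.713, -3.057, -0.005]
contact_force: [4.4, 4.6, -3.3]
grip_width: 0.0135
gripper_force: 30.0
```

Request:
{"api": "drive_tool", "payload": {
  "plan": [
    [[0.5,-0.02,0,-1.53,0],[0.5,-0.2,0,-3.06,0],[0.5,-0.52,0,-4.57,0],[0.5,-1.0,0,-6.03,0],[0.5,-1.62,0,-7.44,0],[0.5,-2.38,0,-8.78,0],[0.5,-3.26,0,-10.04,0],[0.5,-4.27,0,-11.2,0],[0.5,-5.39,0,-12.26,0],[0.5,-6.61,0,-13.2,0],[0.5,-7.91,0,-14.01,0],[0.5,-9.29,0,-14.69,0],[0.5,-10.74,0,-15.23,0],[0.5,-12.23,0,-15.62,0],[0.5,-13.75,0,-15.86,0],[0.5,-15.29,0,-15.95,0],[0.5,-16.05,0,-15.94,0],[0.5,-16.05,0,-15.94,0]]
  ]
}}

```text
time_s: 6.9
eef_pos: [0.6416, -0.2347, 0.3155]
ee_rot: [-0.711, -3.057, -0.005]
contact_force: [0.3, 6.1, -1.9]
grip_width: 0.0139
gripper_force: 30.0
```

Request:
{"api": "drive_tool", "payload": {
  "plan": [
    [[3,0,0,0,0],[4,0,0,0,0],[5,0,0,0,0],[5,5,0,-1,0],[8.8,10,0,-1,0],[8.8,14,2,0,0],[8.8,17,7,0,0],[8.8,20,11,0,0],[8.8,23,15,0,0],[8.8,26,19,0,0],[8.8,29,23,0,0],[8.8,32,27,3,0],[8.8,34,30,7,0],[8.8,35,32.5,11,0],[8.8,35,32.5,15,0],[8.8,35,32.5,18,0],[8.8,35,32.5,18,0],[8.8,35,32.5,18,0]]
  ]
}}

```text
time_s: 8.7
eef_pos: [0.4715, 0.2103, 0.1379]
ee_rot: [0.714, 3.058, 0.001]
contact_force: [-0.1, -0.6, 0.7]
grip_width: 0.0879
gripper_force: 0.0
```

```bash
cat > meas.py <<'E'
from h import *
from scipy.spatial import cKDTree
yaw=-0.459; f=np.array([np.cos(yaw),np.sin(yaw),0]); yy=np.array([-np.sin(yaw),np.cos(yaw),0])
C0=np.array([.589,-.205,0])
for n in("side","top"):
    p=shot(n); save(p,n+"1.png",(330,230,570,400) if n=="side" else (360,100,600,280),3)
    H,W=p["depth"].shape; v,u=np.mgrid[:H,:W]; ok=p["depth"].ravel()>0
    P=px2w(p,u.ravel(),v.ravel()); a=(P-C0)@f; b=(P-C0)@yy
    m=ok&(abs(a)<.06)&(abs(b)<.07)&(P[:,2]>.1)&(P[:,2]<.19)
    A=np.stack([a,b,P[:,2]],1)[m]; 
    best=None; rng=np.random.default_rng(0)
    for _ in range(600):
        s=A[rng.choice(len(A),3,False)]; nn=np.cross(s[1]-s[0],s[2]-s[0]); L=np.linalg.norm(nn)
        if L<1e-5: continue
        nn/=L; nn*=np.sign(nn[2]); 
        if not .7<nn[2]<.95: continue
        i=abs((A-s[0])@nn)<.002
        if best is None or i.sum()>best.sum(): best=i
    B=A[best]; c=B.mean(0); nn=np.linalg.svd(B-c)[2][2]; nn*=np.sign(nn[2])
    print(n,len(B),len(A),"normal",nn,"tilt",np.arctan2(-nn[0],nn[2]),"z at C0",c[2]+(nn[0]*c[0]+nn[1]*c[1])/nn[2],"ext",B.min(0),B.max(0))
    for q in["seat","clamp_hinge","clamp_grip","zirconia_disc"]:
        r=spotter.spot_point(p["raw"],q)
        for s in r[:2]:
            w=toworld(p,s["xyz"]); print(q,round(s["score"],2),w,"mill f,y",(w-C0)@f,(w-C0)@yy)
E
python3 meas.py
```

```text
side 1663 2826 normal [-0.3935  0.0002  0.9193] tilt 0.40444487476630814 z at C0 0.1389382245469634 ext [-0.0546 -0.0698  0.1143] [0.0599 0.0682 0.1658]
seat 0.67 [ 0.5898 -0.2074  0.1281] mill f,y 0.001793728444503804 -0.001780980226396628
clamp_hinge 0.8 [ 0.635  -0.2322  0.1641] mill f,y 0.053339053892218664 -0.00403212738575956
clamp_grip 0.58 [ 0.6367 -0.2378  0.3191] mill f,y 0.05729032860694172 -0.008271182547101855
zirconia_disc 0.93 [0.4723 0.2114 0.0038] mill f,y -0.2891205698083947 0.32154568337929545
zirconia_disc 0.8 [0.3866 0.5388 0.0005] mill f,y -0.5109500767260999 0.5771180043518227
top 1179 2733 normal [-0.4032 -0.0076  0.9151] tilt 0.4149974739805187 z at C0 0.14065643940158556 ext [-0.0546 -0.0691  0.1149] [0.0503 0.0684 0.1639]
seat 0.72 [0.4609 0.3405 0.0059] mill f,y -0.35654882320807746 0.4322982984484983
seat 0.67 [ 0.5902 -0.2048  0.1311] mill f,y 0.0010084213179415685 0.0006839853922523526
clamp_grip 0.83 [ 0.6349 -0.2336  0.3182] mill f,y 0.05380358525612862 -0.005350479553803633
clamp_grip 0.32 [ 0.7803  0.2156 -0.0005] mill f,y -0.014854906026924325 0.461873723338166
zirconia_disc 0.69 [0.2932 0.4075 0.    ] mill f,y -0.5365428316541712 0.4180123407779308
zirconia_disc 0.68 [0.2036 0.2909 0.0015] mill f,y -0.5652139801407894 0.2737978219397166
```

Request:
{"api": "drive_tool", "payload": {
  "plan": [
    [[8.8,0.1,0.1,4.5,0],[8.8,0.1,0.1,8.5,0],[8.8,0.1,0.1,10,0],[8.8,0.1,0.1,10.9,0],[6,0.1,0.1,10.9,0],[5,0.1,0.1,10.9,0],[5,0.1,0.1,10.9,0],[5,0.1,0.1,10.9,0],[5,0.1,0.1,10.9,0],[5,0.1,0.1,10.9,0],[5,0.1,0.1,10.9,0],[5,0.1,0.1,10.9,0]]
  ]
}}

```text
time_s: 10.4
eef_pos: [0.4712, 0.212, 0.0286]
ee_rot: [0.714, 3.058, 0.002]
contact_force: [0.3, 0.9, 6.1]
grip_width: 0.0587
gripper_force: 30.0
```

View pics/top1.png

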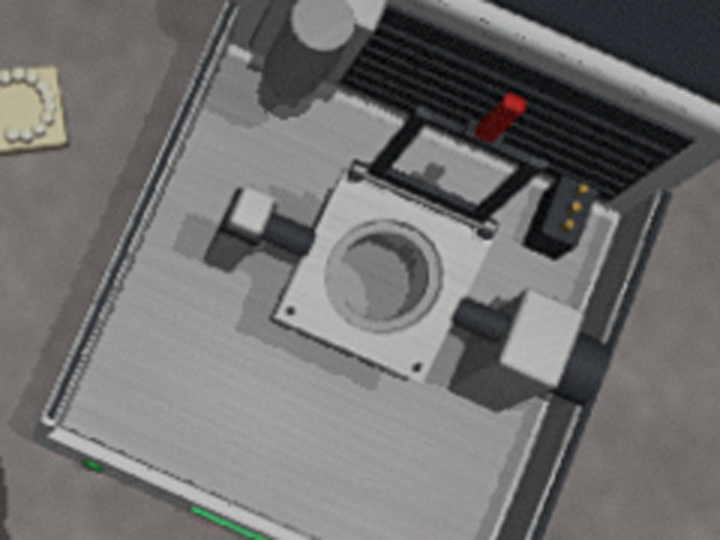

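Request:
{"api": "drive_tool", "payload": {
  "plan": [
    [[5,0,0,-0.5,0],[5,0,0,-1.5,0],[5,0,0,-3.5,0],[5,0,0,-7,0],[5,0,0,-11,0],[5,0,0,-15,0],[5,0,0,-19,0],[5,0,0,-22,0],[5,0,0,-22,0],[5,0,0,-22,0]]
  ]
}}

```text
time_s: 11.4
eef_pos: [0.4701, 0.2116, 0.2473]
ee_rot: [-0.714, -3.059, 0.0]
contact_force: [0.2, -1.0, -3.1]
grip_width: 0.0587
gripper_force: 30.0
```

```bash
cat > m2.py <<'E'
from h import *
yaw=-0.459; f=np.array([np.cos(yaw),np.sin(yaw),0]); yy=np.array([-np.sin(yaw),np.cos(yaw),0])
C0=np.array([.589,-.205,0])
def ray(p,u,v,z):
    o=np.array(p["origin"]); d=px2w(p,[u],[v],np.array([1.]))[0]-o; return o+d*(z-o[2])/d[2]
p=shot("top")
for uv in[(489,191),(487.7,192)]:
    w=ray(p,*uv,.1394); print("plate c",w,(w-C0)@f,(w-C0)@yy)
s=arm.read_state(); t=s["eef_pos"]; print("tcp",t,s["contact_force"],s["grip_width"])
p=shot("side"); save(p,"hand.png",(200,60,440,240),3)
H,W=p["depth"].shape; v,u=np.mgrid[:H,:W]; ok=p["depth"].ravel()>0
P=px2w(p,u.ravel(),v.ravel())-t; a=P@f; b=P@yy
hsv=cv2.cvtColor(p["image"],cv2.COLOR_RGB2HSV).reshape(-1,3)
m=ok&(abs(a)<.06)&(abs(b)<.06)&(P[:,2]<0)&(P[:,2]>-.05)&(hsv[:,2]>110)&(hsv[:,1]<70)
for z in np.arange(-.036,0,.003):
    k=m&(abs(P[:,2]-z)<.0015)
    if k.sum()>5: 
        x=P[k][:,:2]; s2=np.linalg.lstsq(np.c_[2*x,np.ones(len(x))],(x**2).sum(1),rcond=None)[0]; c=np.r_[s2[:2],0]
        print(round(z,4),k.sum(),"circle c f,y",c@f,c@yy,"r",np.sqrt(s2[2]+c@c), a[k].min(),a[k].max())
for s in spotter.spot_point(p["raw"],"zirconia_disc")[:3]: w=toworld(p,s["xyz"])-t; print(s["score"],w,w@f,w@yy)
E
python3 m2.py
```

```text
plate c [ 0.5877 -0.2103  0.1394] 0.0011281728992143692 -0.005326339423539488
plate c [ 0.5856 -0.2073  0.1394] -0.002038610355886326 -0.0036048741759411172
tcp [0.4698 0.2116 0.2464] [ 0.2453 -0.0661 -1.8659] 0.05895737598246635
-0.024 39 circle c f,y 0.0007591044162257687 -0.0021596215428493883 r 0.03679183136040157 -0.030886984824535033 0.03918761943432484
-0.021 62 circle c f,y 0.0013478774453183709 -0.005424273221504547 r 0.034026900692255405 -0.035894845414001286 0.037995397191835915
-0.018 118 circle c f,y 0.00022986942502984243 -0.0034632069520102214 r 0.03360535390513923 -0.036347365850333026 0.037745652040190945
-0.015 27 circle c f,y -0.00028937315927674316 -0.006799189227873301 r 0.028835351156408336 -0.030735328906846677 0.03695527832479966
-0.012 24 circle c f,y 0.0007634533244737863 -0.0021373240466843065 r 0.028933845482914836 -0.022544634042365595 0.030528460111956934
-0.009 28 circle c f,y 0.0034912822049706724 -0.007018136440301423 r 0.022752930928175624 -0.02277705835983852 0.029987724466633416
-0.006 134 circle c f,y 0.00445987005746616 -0.0033524184283495817 r 0.020345552665397164 -0.027486001705469814 0.030264777661177657
0.96 [-0.2664  0.0758 -0.2417] -0.27238685394101014 -0.050016598274446725
0.94 [-0.1653  0.014  -0.2488] -0.15440657831761687 -0.06067542945867716
0.67 [-0.0796  0.3267 -0.2451] -0.216153804296207 0.2576300405375602
```

View pics/hand.png

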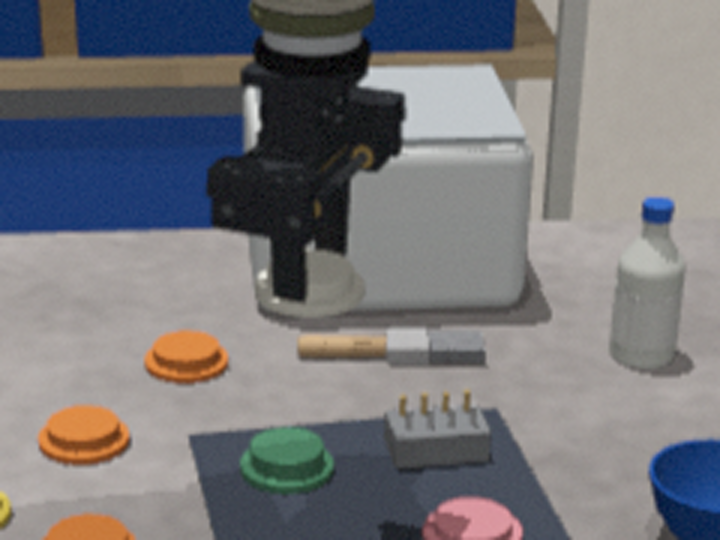

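Request:
{"api": "drive_tool", "payload": {
  "plan": [
    [[5,-1,-1.2,0,0],[5,-3,-3.6,0,0],[5,-5.5,-6.5,0,0],[5,-8,-9.5,0,0],[5,-10.5,-12.5,0,0],[5,-13,-15.5,0,0],[5,-15.5,-18.5,0,0],[5,-18,-21.5,0,0],[5,-20.5,-24.5,0,0],[5,-23,-27,0,0],[5,-25,-29,0,0],[5,-27,-31,0,0],[5,-28,-32,0,0],[5,-28.4,-32.3,0,0],[5,-28.45,-32.3,0.5,0],[5,-28.45,-32.3,2.5,0],[5,-28.45,-32.3,4.5,0],[5,-28.45,-32.3,4.5,0],[5,-28.45,-32.3,4.5,0]]
  ]
}}

```text
time_s: 13.45
eef_pos: [0.5827, -0.2031, 0.2029]
ee_rot: [-0.713, -3.059, -0.0]
contact_force: [-0.2, 0.4, -0.8]
grip_width: 0.0589
gripper_force: 30.0
```

```bash
cat > m3.py <<'E'
from h import *
import sys
yaw=-0.459; f=np.array([np.cos(yaw),np.sin(yaw),0]); yy=np.array([-np.sin(yaw),np.cos(yaw),0])
C0=np.array([.589,-.205,0])
s=arm.read_state(); t=s["eef_pos"]; print("tcp",t,"f,y",(t-C0)@f,(t-C0)@yy,"z",t[2],s["contact_force"],s["grip_width"])
p=shot("side"); save(p,sys.argv[1],(310,210,510,360),4)
E
python3 m3.py hover.png
```

```text
tcp [ 0.5827 -0.2031  0.2029] f,y -0.006516918776577532 -0.001064598911893366 z 0.2028735991326234 [-0.1728  0.4167 -0.8016] 0.058920423755559184
```

View pics/hover.png

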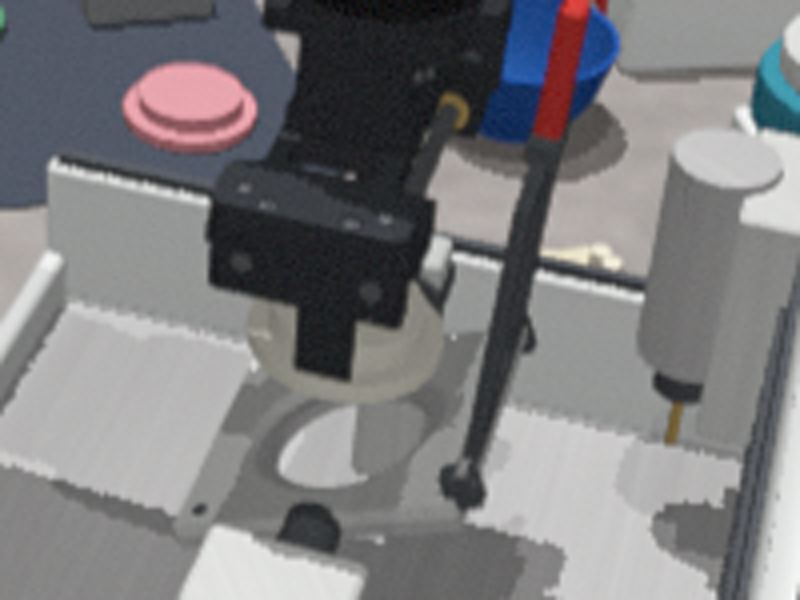

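Request:
{"api": "drive_tool", "payload": {
  "plan": [
    [[5,0,-0.1,1.5,0],[5,0,-0.1,2.5,0],[5,0,-0.1,3.0,0],[5,0,-0.1,3.2,0],[5,0,-0.1,3.4,0],[5,0,-0.1,3.5,0],[5,0,-0.1,3.5,0]]
  ]
}}

```text
time_s: 14.2
eef_pos: [0.5817, -0.2042, 0.1686]
ee_rot: [-0.713, -3.058, -0.0]
contact_force: [-7.8, 4.3, 5.4]
grip_width: 0.0589
gripper_force: 30.0
```

Request:
{"api": "drive_tool", "payload": {
  "plan": [
    [[5,0.1,0,0,0],[5,0.1,0,0.2,0],[5,0.1,0,0.4,0],[5,0.1,0,0.4,0]]
  ]
}}

```text
time_s: 14.6
eef_pos: [0.581, -0.2039, 0.1641]
ee_rot: [-0.713, -3.059, -0.0]
contact_force: [-4.9, 4.0, 3.5]
grip_width: 0.0592
gripper_force: 30.0
```

```bash
cat >> m3.py <<'E'
# ivory disc: top plane of body/rim, tilt
H,W=p["depth"].shape; v,u=np.mgrid[:H,:W]; ok=p["depth"].ravel()>0
P=px2w(p,u.ravel(),v.ravel()); a=(P-C0)@f; b=(P-C0)@yy
hsv=cv2.cvtColor(p["image"],cv2.COLOR_RGB2HSV).reshape(-1,3)
for r in spotter.outline_of(p["raw"],"zirconia_disc"):
    k=r["region"].ravel()&ok&(abs(a)<.05)&(abs(b)<.05)&(P[:,2]>.11)&(P[:,2]<.2)
    if k.sum()>40:
        A=np.stack([a,b,P[:,2]],1)[k]
        print("disc px",k.sum(),"mean",A.mean(0),"min",A.min(0),"max",A.max(0))
        # radially outer points: rim silhouette heights at front/back
        for lo,hi in[(-.05,-.03),(-.03,-.015),(-.015,0),(0,.015),(.015,.03),(.03,.05)]:
            q=A[(A[:,0]>=lo)&(A[:,0]<hi)]
            if len(q)>3: print(lo,len(q),"z",np.percentile(q[:,2],[5,50,95]))
        break
E
python3 m3.py ins1.png
```

```text
tcp [ 0.581  -0.2039  0.1641] f,y -0.00760558365668496 -0.0025599074265797122 z 0.16408299231698054 [-4.888   4.0235  3.5195] 0.05920400525257925
disc px 630 mean [ 0.0009 -0.0225  0.149 ] min [-0.0493 -0.0477  0.1179] max [0.0314 0.0226 0.1657]
-0.05 90 z [0.1203 0.1402 0.1526]
-0.03 100 z [0.1363 0.1435 0.1555]
-0.015 47 z [0.1383 0.1437 0.1482]
0 150 z [0.1432 0.1501 0.1611]
0.015 234 z [0.1465 0.1523 0.1634]
0.03 9 z [0.1476 0.1487 0.1521]
```

View pics/ins1.png

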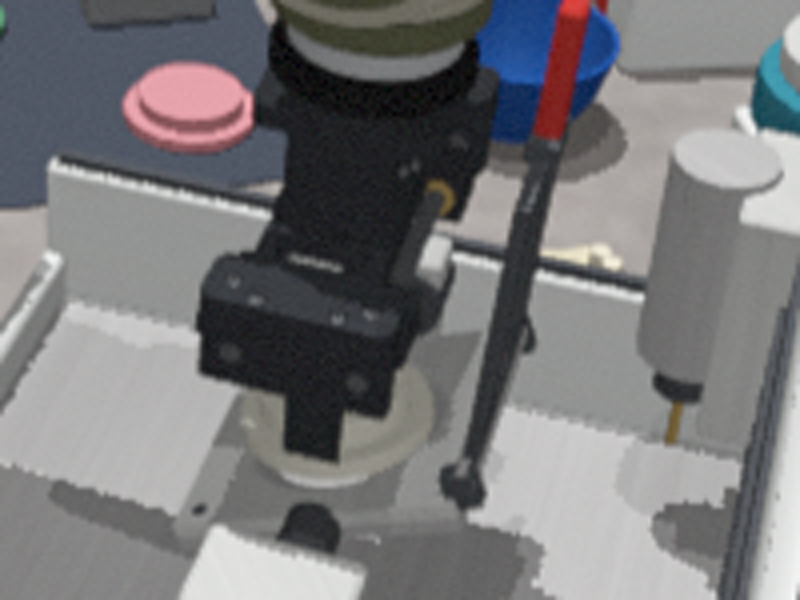

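Request:
{"api": "drive_tool", "payload": {
  "plan": [
    [[5,0,0,0.15,0],[5,0,0,0.3,0],[5,0,0,0.45,0],[5,0,0,0.45,0]]
  ]
}}

```text
time_s: 15.1
eef_pos: [0.581, -0.2042, 0.1595]
ee_rot: [-0.713, -3.059, 0.001]
contact_force: [-5.3, 1.0, 0.9]
grip_width: 0.0592
gripper_force: 31.0
```

Request:
{"api": "drive_tool", "payload": {
  "plan": [
    [[5,0,0,0.1,0],[5,0,0,0.2,0],[5,0,0,0.2,0]]
  ]
}}

```text
time_s: 15.4
eef_pos: [0.5811, -0.2043, 0.1592]
ee_rot: [0.713, 3.059, -0.001]
contact_force: [-10.2, 3.7, 12.5]
grip_width: 0.0589
gripper_force: 31.9
```

```bash
python3 m3.py ins2.png
```

```text
tcp [ 0.5811 -0.2043  0.1592] f,y -0.007340225721694111 -0.0028898050815254427 z 0.15920926551439046 [-10.2191   3.6733  12.5156] 0.05890238945360354
disc px 527 mean [ 0.0011 -0.023   0.1453] min [-0.0416 -0.0455  0.1271] max [0.0312 0.0223 0.1633]
-0.05 61 z [0.1295 0.1329 0.1465]
-0.03 103 z [0.1299 0.1376 0.1488]
-0.015 43 z [0.1348 0.1384 0.1431]
0 115 z [0.1411 0.1476 0.1554]
0.015 196 z [0.1465 0.1514 0.1595]
0.03 9 z [0.1461 0.1475 0.1523]
```

View pics/ins2.png

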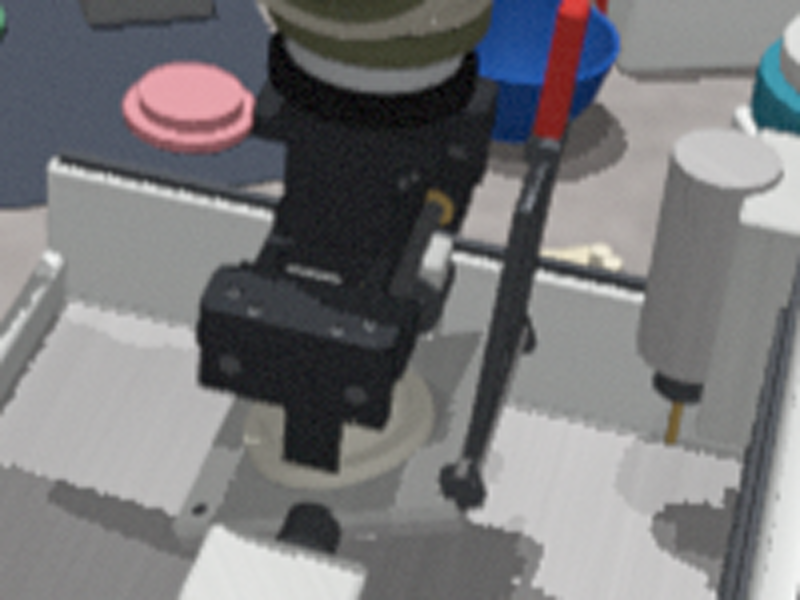

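Request:
{"api": "drive_tool", "payload": {
  "plan": [
    [[5,0.08,0,0,0],[5,0.12,0,0.1,0],[5,0.12,0,0.1,0]]
  ]
}}

```text
time_s: 15.8
eef_pos: [0.581, -0.2043, 0.1591]
ee_rot: [0.713, 3.055, -0.003]
contact_force: [-6.5, 2.3, 14.3]
grip_width: 0.0586
gripper_force: 31.8
```

Request:
{"api": "drive_tool", "payload": {
  "plan": [
    [[6.2,0.05,0,0,0],[6.6,0.05,0,-0.1,0],[7.2,0.05,0,-0.1,0],[8,0.05,0,-0.1,0],[8.5,0.05,0,-0.1,0],[8.5,0.05,0,-1,0],[8.5,0.05,0,-4,0],[8.5,0.05,0,-7,0],[8.5,4,0,-10,0],[8.5,9,0,-12,0],[8.5,14,0,-14,0],[8.5,18,0,-15,0],[8.5,18,0,-15,0],[8.5,18,0,-15,0]]
  ]
}}

```text
time_s: 17.2
eef_pos: [0.4187, -0.124, 0.3071]
ee_rot: [0.713, 3.057, -0.001]
contact_force: [0.4, 0.3, 1.0]
grip_width: 0.0855
gripper_force: 0.0
```

```bash
cat > m4.py <<'E'
from h import *
yaw=-0.459; f=np.array([np.cos(yaw),np.sin(yaw),0]); yy=np.array([-np.sin(yaw),np.cos(yaw),0])
C0=np.array([.589,-.205,0]); th=.41
X=f*np.cos(th)+[0,0,np.sin(th)]; Z=-f*np.sin(th)+[0,0,np.cos(th)]; A0=C0+[0,0,.135]
def fit(B):
    c=B.mean(0); n=np.linalg.svd(B-c)[2][2]; return n*np.sign(n[2]),c
for n in("side","top"):
    p=shot(n); save(p,n+"2.png",(310,210,510,360) if n=="side" else (400,120,600,270),4)
    H,W=p["depth"].shape; v,u=np.mgrid[:H,:W]; ok=p["depth"].ravel()>0
    Q=px2w(p,u.ravel(),v.ravel())-A0; L=np.stack([Q@X,Q@yy,Q@Z],1)
    for s in spotter.spot_point(p["raw"],"zirconia_disc")+spotter.spot_point(p["raw"],"clamp_grip")[:1]: print(n,round(s["score"],2),np.array([(toworld(p,s["xyz"])-A0)@k for k in(X,yy,Z)]))
    r=np.hypot(L[:,0],L[:,1]+.003); 
    for nm,m in(("body top",r<.026),("rim",(r>.032)&(r<.036)),("plate",(r>.043)&(abs(L[:,0])<.05)&(abs(L[:,1])<.05))):
        m=m&ok&(L[:,2]>-.02)&(L[:,2]<.03); B=L[m]
        if len(B)<20: print(n,nm,len(B)); continue
        med=np.median(B[:,2])
        for _ in range(3):
            nn,c=fit(B); B=L[m]; B=B[abs((B-c)@nn)<.002] 
        print(n,nm,m.sum(),len(B),"n",nn,"z at centre",c@nn/nn[2],"extent mid",(np.percentile(B,1,0)+np.percentile(B,99,0))/2)
E
python3 m4.py
```

```text
side 0.82 [-0.539   0.4105  0.0855]
side 0.81 [-0.4665  0.2583  0.0521]
side 0.78 [-0.0043 -0.0043  0.0056]
side 0.55 [-0.5717  0.2722  0.1048]
side 0.75 [ 0.125  -0.0034  0.1478]
side body top 485 466 n [ 0.0905 -0.0029  0.9959] z at centre 0.020919760777116336 extent mid [ 0.0003 -0.003   0.0211]
side rim 231 100 n [ 0.2084 -0.017   0.9779] z at centre 0.010359098682516447 extent mid [ 0.0042 -0.0065  0.0085]
side plate 681 655 n [ 0.0038 -0.0004  1.    ] z at centre 0.003796480247239962 extent mid [-0.0002 -0.0002  0.0038]
top 0.94 [-0.0074 -0.0025  0.001 ]
top 0.82 [-0.52    0.5801  0.0831]
top 0.78 [-0.5707  0.276   0.099 ]
top 0.67 [-0.5433  0.4162  0.0886]
top 0.6 [-0.463   0.2681  0.0572]
top 0.64 [ 0.1274 -0.0045  0.1429]
top body top 396 256 n [ 0.0801 -0.0014  0.9968] z at centre 0.02223796838196205 extent mid [ 0.0005 -0.002   0.0221]
top rim 152 62 n [0.1524 0.0155 0.9882] z at centre 0.009570120976012722 extent mid [-0.0005 -0.0022  0.0091]
top plate 742 487 n [-0.0012 -0.0021  1.    ] z at centre 0.005104905713762605 extent mid [0.0003 0.0002 0.0052]
```

View pics/side2.png

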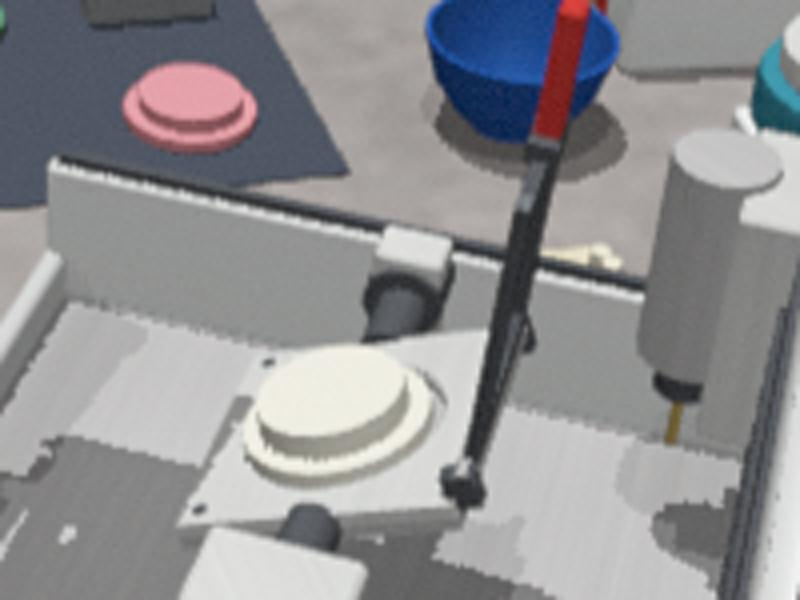

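Request:
{"api": "drive_tool", "payload": {
  "plan": [
    [[0,-4,0,0,0],[0,-8,0,3,0],[0,-12.3,0,6,0],[0,-12.3,0,8,0],[0,-12.3,0,8,0],[0,-12.3,0,8,0],[0,-12.3,0,8,0],[0,-12.3,0,8,0],[0,-12.3,0,8,0],[0,-12.3,0,8,0],[0,-12.3,0,8,0],[0,-12.3,0,12,0],[0,-12.3,0,15,0],[0,-12.3,0,16,0],[0,-12.3,0,16,0]]
  ]
}}

```text
time_s: 19.0
eef_pos: [0.5289, -0.1783, 0.1455]
ee_rot: [-0.714, -3.058, -0.001]
contact_force: [0.9, 0.4, 0.3]
grip_width: 0.0003
gripper_force: 0.0
```

Request:
{"api": "drive_tool", "payload": {
  "plan": [
    [[0,-0.5,0,0,0],[0,-0.9,0,0,0],[0,-1.2,0,0,0],[0,-1.2,0,0,0]]
  ]
}}

```text
time_s: 19.4
eef_pos: [0.5405, -0.1841, 0.1467]
ee_rot: [0.714, 3.058, -0.001]
contact_force: [-0.2, 1.3, 0.5]
grip_width: 0.0003
gripper_force: 0.0
```

Request:
{"api": "drive_tool", "payload": {
  "plan": [
    [[0,-0.2,0,0,0],[0,-0.4,0,0,0],[0,-0.4,0,0,0]]
  ]
}}

```text
time_s: 19.7
eef_pos: [0.5436, -0.1856, 0.1462]
ee_rot: [-0.714, -3.059, 0.0]
contact_force: [-0.6, 0.5, 0.3]
grip_width: 0.0004
gripper_force: 0.4
```

Request:
{"api": "drive_tool", "payload": {
  "plan": [
    [[0,-0.1,0,0,0],[0,-0.2,0,0,0],[0,-0.2,0,0,0]]
  ]
}}

```text
time_s: 20.0
eef_pos: [0.5451, -0.1863, 0.1461]
ee_rot: [-0.714, -3.059, -0.0]
contact_force: [-3.5, 0.8, 1.6]
grip_width: 0.0005
gripper_force: 1.8
```

Request:
{"api": "drive_tool", "payload": {
  "plan": [
    [[0,-0.1,0,0,0],[0,-0.2,0,0,0],[0,-0.2,0,0,0]]
  ]
}}

```text
time_s: 20.3
eef_pos: [0.5469, -0.1872, 0.146]
ee_rot: [-0.713, -3.058, -0.0]
contact_force: [-4.7, 2.1, 1.2]
grip_width: 0.0006
gripper_force: 2.2
```

```bash
python3 m4.py
```

```text
side 0.88 [-0.0018 -0.0056  0.0006]
side 0.73 [-0.4683  0.2602  0.0516]
side 0.59 [-0.5688  0.2696  0.1031]
side 0.56 [-0.5204  0.5762  0.0789]
side 0.93 [ 0.1298 -0.0072  0.1493]
side body top 441 431 n [0.0053 0.0015 1.    ] z at centre 0.017727385298325165 extent mid [ 0.0013 -0.003   0.0177]
side rim 172 87 n [0.0601 0.0047 0.9982] z at centre 0.007058562829910277 extent mid [ 0.0033 -0.0067  0.0069]
side plate 713 688 n [ 0.0042 -0.0019  1.    ] z at centre 0.00383667574493118 extent mid [ 0.0002 -0.0001  0.0038]
top 0.89 [-0.5753  0.2747  0.0991]
top 0.72 [-0.4612  0.266   0.0553]
top 0.56 [-0.5211  0.5774  0.0802]
top 0.55 [-0.5434  0.4173  0.0859]
top 0.9 [ 0.1288 -0.005   0.1462]
top body top 0
top rim 0
top plate 171 106 n [0.0047 0.0167 0.9999] z at centre 0.006055154841264281 extent mid [-0.0005  0.0418  0.0054]
```

Request:
{"api": "drive_tool", "payload": {
  "plan": [
    [[0,1,0,0,0],[0,2.5,0,-1,0],[0,4,0,-5,0],[5,4,0,-10,0],[5,4,0,-15,0],[5,4,0,-17,0],[5,4,0,-17,0],[5,4,0,-17,0],[5,4,0,-17,0],[5,2,-0.1,-17,0],[5,-2,-0.1,-17,0],[5,-6,-0.1,-17,0],[5,-9,-0.1,-17,0],[5,-10.6,-0.1,-17,0],[5,-10.6,-0.1,-17,0],[0.5,-10.6,-0.1,-17,0],[0.5,-10.6,-0.1,-17,0],[0.5,-10.6,-0.1,-17,0],[0.5,-10.6,-0.1,-17,0],[0.5,-10.6,-0.1,-17,0]]
  ]
}}

```text
time_s: 22.6
eef_pos: [0.6416, -0.2346, 0.3166]
ee_rot: [0.713, 3.059, 0.001]
contact_force: [0.2, 2.0, 1.7]
grip_width: 0.0135
gripper_force: 30.0
```

Request:
{"api": "drive_tool", "payload": {
  "plan": [
    [[0.5,0,0,0,0],[0.5,0,0,0,0],[0.5,0,0,0,0]]
  ]
}}

```text
time_s: 22.9
eef_pos: [0.6418, -0.2348, 0.3165]
ee_rot: [0.713, 3.059, 0.001]
contact_force: [0.5, 3.8, 2.8]
grip_width: 0.0133
gripper_force: 30.0
```

```bash
python3 m4.py | grep -E "side (0.9|body|rim)|top (body|rim)"; python3 -c "
from h import *
print(arm.read_state())"|head -3
```

```text
side body top 457 449 n [0.0059 0.002  1.    ] z at centre 0.017789920664231185 extent mid [ 0.0002 -0.0032  0.0178]
side rim 174 92 n [0.0562 0.0004 0.9984] z at centre 0.007041935553333618 extent mid [ 0.0058 -0.0063  0.0061]
top body top 173 127 n [0.0017 0.0469 0.9989] z at centre 0.0191599191187145 extent mid [-0.0007  0.0123  0.0187]
top rim 96 56 n [ 0.0146 -0.1044  0.9944] z at centre 0.004576726266994021 extent mid [0.0003 0.0173 0.0066]
{'time_s': 23.2, 'qpos': array([-0.5219,  0.6742,  0.7833,  0.0006,  1.6836, -1.6346]), 'qd': array([ 0.0016,  0.0011, -0.0001, -0.001 , -0.0011,  0.0008]), 'joint_torque': array([ -3.5401, -53.5251, -25.1448,  -1.1879,  -0.4099,  -0.0015]), 'eef_pos': array([ 0.6419, -0.2348,  0.3165]), 'ee_rot': array([0.713 , 3.0589, 0.0006]), 'contact_force': array([1.0705, 5.4799, 5.2194]), 'ft_torque': array([ 0.8482, -0.0492,  0.    ]), 'gripper_force': 30.00020569190383, 'grip_width': 0.013859160596984055}
```

View pics/side2.png

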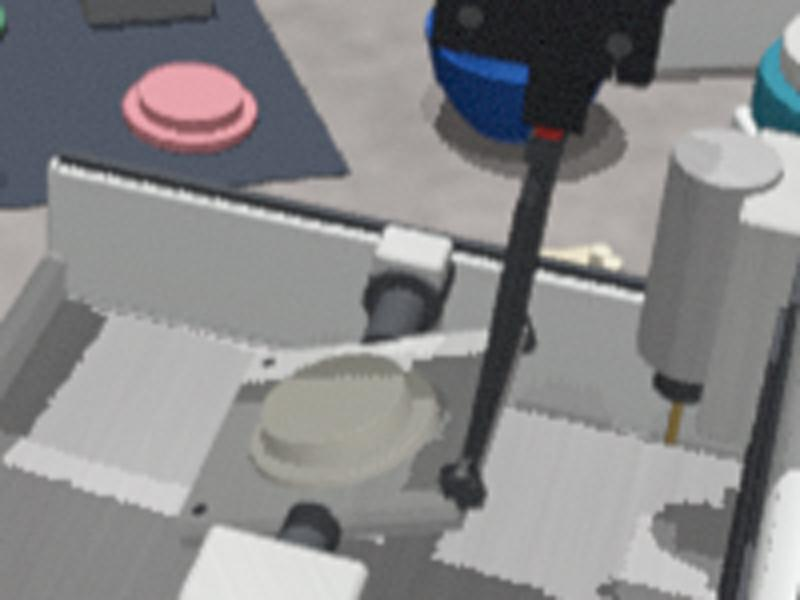

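Request:
{"api": "drive_tool", "payload": {
  "plan": [
    [[0.5,1.53,0,0.02,0],[0.5,3.07,0,0.18,0],[0.5,4.57,0,0.5,0],[0.5,6.04,0,0.96,0],[0.5,7.45,0,1.57,0],[0.5,8.8,0,2.31,0],[0.5,10.06,0,3.19,0],[0.5,11.23,0,4.19,0],[0.5,12.3,0,5.3,0],[0.5,13.25,0,6.52,0],[0.5,14.07,0,7.82,0],[0.5,14.76,0,9.19,0],[0.5,15.31,0,10.63,0],[0.5,15.71,0,12.12,0],[0.5,15.96,0,13.64,0],[0.5,16.06,0,15.17,0],[0.5,16.0,0,16.71,0],[0.5,15.79,0,18.24,0],[0.5,15.79,0,18.24,0]]
  ]
}}

```text
time_s: 25.1
eef_pos: [0.5014, -0.1657, 0.1328]
ee_rot: [0.714, 3.056, -0.0]
contact_force: [6.9, 3.9, 0.7]
grip_width: 0.0135
gripper_force: 30.0
```

Request:
{"api": "drive_tool", "payload": {
  "plan": [
    [[0.5,-0.17,0,0.75,0],[0.5,-0.36,0,1.5,0],[0.5,-0.6,0,2.25,0],[0.5,-0.6,0,2.25,0]]
  ]
}}

```text
time_s: 25.5
eef_pos: [0.507, -0.1685, 0.1111]
ee_rot: [0.713, 3.055, -0.001]
contact_force: [8.7, 3.9, 2.5]
grip_width: 0.0132
gripper_force: 30.0
```

Request:
{"api": "drive_tool", "payload": {
  "plan": [
    [[0.5,-0.15,0,0.4,0],[0.5,-0.3,0,0.75,0],[0.5,-0.3,0,0.75,0]]
  ]
}}

```text
time_s: 25.8
eef_pos: [0.509, -0.1694, 0.1059]
ee_rot: [0.713, 3.057, -0.001]
contact_force: [-3.5, 8.0, 22.7]
grip_width: 0.0134
gripper_force: 30.0
```

Request:
{"api": "drive_tool", "payload": {
  "plan": [
    [[0.5,-0.1,0,0.2,0],[0.5,-0.15,0,0.35,0],[0.5,-0.15,0,0.35,0]]
  ]
}}

```text
time_s: 26.1
eef_pos: [0.5102, -0.17, 0.1042]
ee_rot: [0.712, 3.057, -0.002]
contact_force: [-10.9, 12.4, 41.4]
grip_width: 0.0131
gripper_force: 30.0
```

Request:
{"api": "drive_tool", "payload": {
  "plan": [
    [[2,0,0,-0.2,0],[4,0,0,-0.2,0],[6,0,0,-0.2,0],[6,0,0,-0.2,0],[6,0,0,-3,0],[6,2,0,-7,0],[6,7,0,-11,0],[6,12,0,-15,0],[6,14,0,-17,0],[6,14,0,-17,0],[6,14,0,-17,0]]
  ]
}}

```text
time_s: 27.2
eef_pos: [0.384, -0.1081, 0.2708]
ee_rot: [0.714, 3.057, -0.001]
contact_force: [0.6, -0.4, -0.9]
grip_width: 0.0596
gripper_force: 0.0
```

```bash
cat >> m4.py <<'E'
    # clamp frame: dark pixels around the seat + handle
    hsv=cv2.cvtColor(p["image"],cv2.COLOR_RGB2HSV).reshape(-1,3)
    m=ok&(hsv[:,1]>150)&((hsv[:,0]<6)|(hsv[:,0]>174))&(abs(L[:,1])<.03)&(L[:,0]<-.04)&(L[:,0]>-.14)&(abs(L[:,2])<.08)
    print(n,"handle",m.sum(),"x",L[m,0].min(),L[m,0].max(),"z mid",np.median(L[m,2]),"slope",np.polyfit(L[m,0],L[m,2],1))
E
python3 m4.py
```

```text
side 0.96 [-0.0027 -0.0051  0.0018]
side 0.91 [-0.4668  0.2601  0.0515]
side 0.79 [-0.5703  0.2708  0.1021]
side 0.44 [-0.5378  0.4119  0.0854]
side 0.64 [-0.0934 -0.0097  0.0123]
side body top 447 438 n [0.0007 0.0076 1.    ] z at centre 0.017674482945845692 extent mid [ 0.0004 -0.003   0.0177]
side rim 145 65 n [0.1187 0.0337 0.9924] z at centre 0.009118685889094076 extent mid [ 0.0049 -0.0051  0.009 ]
side plate 938 437 n [-0.0238 -0.0139  0.9996] z at centre 0.010525158318435856 extent mid [ 0.0007 -0.0052  0.0104]
side handle 160 x -0.11187681072810661 -0.06512560233072404 z mid 0.013512606369687132 slope [0.0084 0.0138]
top 0.97 [-0.4656  0.2646  0.0561]
top 0.96 [-0.5431  0.4155  0.0895]
top 0.84 [-0.003  -0.0023 -0.0017]
top 0.73 [-0.5236  0.5786  0.0808]
top 0.66 [-0.5678  0.2733  0.1008]
top 0.83 [-0.0956 -0.0078  0.0077]
top body top 494 328 n [-0.0206  0.0013  0.9998] z at centre 0.019128659311108444 extent mid [ 0.0002 -0.0029  0.019 ]
top rim 203 92 n [0.0179 0.0259 0.9995] z at centre 0.007177625597055762 extent mid [-0.0002 -0.0047  0.0074]
top plate 966 239 n [-0.0101  0.0399  0.9992] z at centre 0.010023354543391866 extent mid [-0.0002  0.0011  0.0099]
top handle 89 x -0.10201258742006732 -0.06366493026606826 z mid 0.015608073837678217 slope [-0.0258  0.0138]
```

View pics/side2.png

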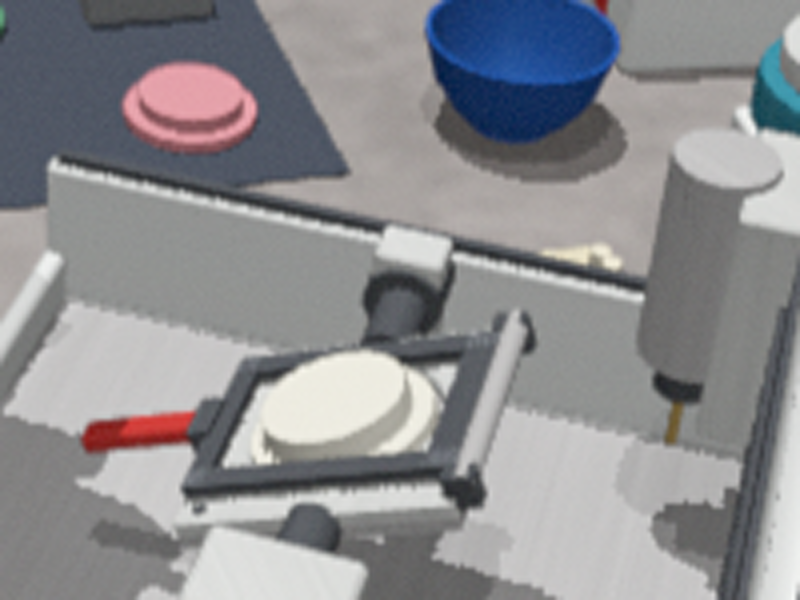

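```bash
python3 -c "
from plant import arm
print(arm.close_job())"
```

```text
the job is handed in; nothing more can be done
None
```

The job is handed in: the zirconia disc measures home in the seat and is released, and the clamp frame is closed over its rim, touching nothing, at about 27 s. On first release the disc sat tilted on the seat's lip, so I pushed it home with the closed fingers; the interface returned no verdict.

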